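Reset a tripped circuit breaker

TASK

One of the two circuit breakers on the aluminium supply plate has tripped: its lever stands about upright, half-way between off and on. Reset it: push that lever firmly but gently all the way to its off side until you feel it come up against its stop (the stop lies differently in every breaker, so feel for it and do not force it), then throw the same lever fully on and let go. Leave the other breaker switched on and do not disturb the things around.

Things in the scene. Friction and masses are not known exactly. Their poses are not given: they have to be found in the camera images.
- supply_plate: Fixed aluminium plate, 180 (x) x 240 (y) x 8 mm, that carries both breakers 120 mm apart along y (either may be the tripped one) and may stand turned; origin at the centre of its underside.
- tripped_breaker: Tripped breaker: grey fixed box, 140 (x) x 76 (y) x 70 mm high; origin centre of underside, z up. Its lever rises from a barrel on top (barrel top 79 mm up) and swings along its x: -x (robot's side, red dot, blank black label) is off, +x (green dot) is on. Force on breaker or lever must stay under 16 N.
- tripped_lever_hinge (a point): Point on the tripped lever's hinge axis, mid-width, 58 mm above the breaker's origin, inside the barrel; fixed; axes as the breaker's. The smooth black handle, rounded on top, reaches 85 mm from this axis, is 10 mm thick (along x) and 20 mm wide (y), and is bare from 21 to 85 mm from the axis. Until the trip is reset, a block inside stops the lever on the on side at 0.08 to 0.46 rad.
- tripped_lever_tip (a point): Centre of the tripped lever's top end, 85 mm from the hinge axis; moves with the lever. Pushed 50 mm above the hinge, the lever takes 2 to 3 N, then 4 to 6 N over the last 0.15 rad before the off stop (it shifts the reset slide, done about 0.03 rad before the stop). The stop is rubbery: pressing with 8 to 13 N in all assures the reset; a few mm more exceeds 16 N.
- tripped_lever (a joint): Angle of the tripped lever from upright, rad: negative leans to -x (off), positive to +x (on). Starts within 0.04 of upright, stays where it is left. The off stop lies anywhere from -0.24 to -0.64, differently each time; the on stop at +0.70, reached freely once the trip is reset.
- other_breaker: The same breaker beside it, centre 120 mm away along y, same orientation, already on; origin at the centre of its underside. Leave it alone.
- other_lever (a joint): Angle of the other breaker's lever, as above: about +0.66 (on). Must stay on.
- multimeter: Orange multimeter, 139 x 74 x 48 mm, lying to the left of the work; origin at the centre of its underside. Bystander.
- clean_bottle: Grey bottle with blue cap, 56 mm across, 143 mm high, to the right of the work near the front edge; origin under its centre. Bystander.
- oil_bottle: White oil bottle with red spout, 43 mm across, 118 mm high, beside the grey bottle; origin under its centre. Bystander.
- screw_dish: Round dish of screws, 97 mm across, 25 mm high, to the right of the work; origin under its centre. Bystander.
- bushing: Cream flanged bushing, 34 mm across, 28 mm high, behind the plate; origin under its centre. Bystander.
- bearing_block: Light grey bearing block, 20 x 54 x 34 mm, behind the plate; origin under its centre. Bystander.

How it is judged:
By the outcome, as a careful person would: the job done as asked, in the order asked, and still so for the second after the job is handed in, with the robot touching nothing.
It also fails if it takes over 53 s, if anything falls off the work surface, if the arm or the gripper's body presses on something with over 40 N, if the wrist force passes 120 N, or if a joint passes its speed limit or range.

ROBOT

A 7-joint arm with a two-finger parallel gripper is mounted at the origin on a cart in front of the work surface, level with it; the furniture and walls round the work are solid. World frame = base frame: x ahead of the robot, y to its left, z up, the work surface at z = 0. Lengths are in m, angles in rad, forces in N, time in s.
With the tool pointing down it reaches from about 0.425 to 0.925 m from the base axis. Payload 6.8 kg.
Tool frame: the origin (TCP) lies on the centre line of the jaws, within the pads' length; the fingertips stand 8 mm ahead of it and the grasp point (between the pads) lies 11 mm behind it (bot.tips_ahead is the distance from the TCP to the fingertips, in m); z points along the fingers, y is the line along which they close (so a half turn about z gives the same grasp; the last joint's range is limited). The gripper opens to 85 mm and grips with 20 to 120 N. Pads are 22 mm wide; open, the fingers measure 114 mm over their backs; the gripper's body (76 mm by 85 mm) begins 54 mm behind the grasp point. The pads swing forward as they close: fully open they stand 13 mm farther back than shut.
Start: joints at [1.083, 0.477, 0.022, 1.555, -0.011, 1.109, -0.083], TCP at [0.25, -0.627, 0.239] pointing down, gripper open.
Joint ranges: [-2.96, 2.96], [-0.34, 2.1], [-1.41, 1.46], [0.24, 2.44], [-1.37, 4.51], [0.17, 1.92], [-2.96, 2.96]. Speed limits (rad/s): [2.39, 2.39, 3.14, 3.14, 3.14, 3.14, 3.14].

INTERFACE

Orientations are given as a unit quaternion [w, x, y, z].
In Python, from station import bot gives the robot as it stands.
- The arm moves only by the tool send_rows, never from a script. Its argument "deltas" is text: rows parted by semicolons, each of 4 numbers parted by spaces: the shift along the tool's x, y, z in m, then the turn about the tool's z in degrees. In form: x y z spin; .... A call has 1 to 5 rows; each row is the pose to reach, as a shift and turn from the pose commanded when the call began, along the tool's axes at that moment; what a row does not reach only later rows make up. A row lasts 1/10 s, in which the tool goes at most 50 mm and 8.59 degrees, less where a joint would pass 70% of its speed; a pose out of reach is approached as far as the arm can. A call with a gripper value outside its range is refused whole. "claw" is the opening, from 0 (shut) to 1 (fully open), set as the call begins (left out, the last holds). The fingers move at their own pace and stop on an object; "force" is the grip in N (left out, the last holds). Time passes only in rows, so rows that repeat a pose let the fingers close. It gives the time, the measured TCP pose, the force, the opening and the grip force at its end, in the units of the state.
- bot.get_obs(): the state, without advancing time (a new reading comes with each control period).
- bot.read_camera(name): name is "scene" or "top"; returns a dict with "img" (400x640x3 uint8, red, green, blue), "depth" (400x640 float32, m along the optical axis (not along the pixel's ray), 0 where there is no reading), "fx", "fy", "cx", "cy" (pixels), "camera_from_world" (4x4, takes a point from world to camera coordinates). Camera axes: x right, y up, looking along -z (the intrinsics and any distortion apply to the point x, -y, -z); pixel columns grow to the right and rows downward; lengths in m; the calibration is good to about 2 mm. A picture is of the moment at which its call begins.
- bot.hand_in(): hands the job in; it is judged then, once.
Trained networks look in a picture, given as the dict that the camera call returned (one of the last four; its "shot" number tells which), for a name from the list of things; names that differ only in an ending like _2 or _b are one class to them, and where a whole thing is asked for, a point or a joint stands for the part that bears it (a point fixed in the world has none). Each returns a list of dicts, best first, with "confidence" (0 to 1); they miss things now and then, are a little off and sometimes report something else, mostly with a low value. They report only what shows in the picture. A call takes as long as a camera call.
- bot.masks_of(picture, query): "mask" (400x640 bool, what is visible of it).
- bot.landmark_of(picture, query): "xyz" ([x, y, z] in m, in world coordinates, good to about 4 mm: a listed point, or the origin of a listed thing).
The state is a dict: "t": time; "q": joint angles; "joint_vel": joint speeds; "joint_torque": joint torques, N m; "eef_pos": TCP position; "tool_rot": TCP orientation; "contact_force": force on the tool from outside, world axes, zero at the start; "torque": the same for the moment, N m; "gripper_width": opening from 0.0 (shut) to 1.0 (fully open); "grasp_force": force on a finger pad.
Only numpy, scipy, OpenCV 4.12 (cv2) and the standard library are available. Lean on these libraries where they do the work, as an engineer would, in place of code of your own. Each camera call takes 0.05 s, during which the arm holds its last target. There are 200 camera calls.

## Working session

There is one attempt and no reset: what is moved stays moved. The work goes in short steps, Python scripts to look and compute and a tool call to move; the robot and the scene stay as the last step left them, time stands still between calls to the robot, and variables do not carry over. Pictures are saved under pics/ and viewed, at most 10 in all, crops included, and the job is handed in when it is done.

Besides the shell and the picture viewer there is one more tool, called after "Emit:" as name(argument=value, ...), one argument or row to a line, values as JSON. send_rows: Moves the arm, as the interface text tells. Its arguments: {"type":"object","properties":{"deltas":{"type":"string"},"claw":{"type":"number"},"force":{"type":"number"}},"required":["deltas"]}

```bash
mkdir -p pics
python3 - <<'E'
from station import bot
import cv2,numpy as np
o=bot.get_obs();print({k:np.round(v,3).tolist() for k,v in o.items()}, bot.tips_ahead)
ims=[]
for n in("scene","top"):
    p=bot.read_camera(n);ims.append(p["img"])
    for q in("tripped_breaker","other_breaker","tripped_lever_hinge","tripped_lever_tip","supply_plate"):
        print(n,q,[(np.round(r["xyz"],3).tolist(),round(r["confidence"],2)) for r in bot.landmark_of(p,q)[:2]])
    cv2.imwrite(f"pics/{n}.png",p["img"][...,::-1])
E
```

```text
{'t': 0.0, 'q': [1.083, 0.478, 0.022, 1.556, -0.012, 1.109, -0.083], 'joint_vel': [-0.002, 0.0, 0.0, 0.0, 0.001, -0.001, -0.001], 'joint_torque': [-0.001, -59.645, 1.608, -28.12, 0.012, 0.009, 0.0], 'eef_pos': [0.25, -0.626, 0.238], 'tool_rot': [-0.001, 0.982, 0.189, -0.0], 'contact_force': [-0.703, -0.12, 0.303], 'torque': [0.02, -0.002, -0.012], 'grasp_force': 0.0, 'gripper_width': 1.003} 0.008
scene tripped_breaker [([0.538, -0.091, 0.008], 0.88)]
scene other_breaker [([0.522, 0.03, 0.01], 0.75)]
scene tripped_lever_hinge [([0.544, -0.089, 0.068], 0.62)]
scene tripped_lever_tip [([0.537, -0.088, 0.151], 0.52)]
scene supply_plate []
top tripped_breaker [([0.539, -0.088, 0.012], 0.69)]
top other_breaker [([0.522, 0.028, 0.009], 0.79), ([0.342, -0.311, -0.002], 0.67)]
top tripped_lever_hinge [([0.54, -0.087, 0.064], 0.81)]
top tripped_lever_tip [([0.536, -0.088, 0.151], 0.51), ([0.531, -0.029, -0.0], 0.45)]
top supply_plate [([0.528, -0.028, 0.001], 0.63)]
```

View pics/scene.png

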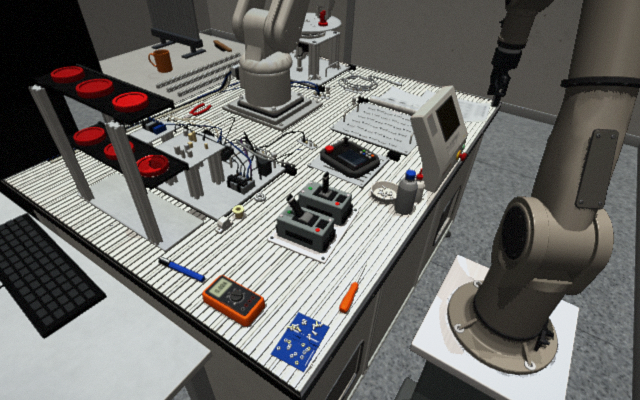

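View pics/top.png

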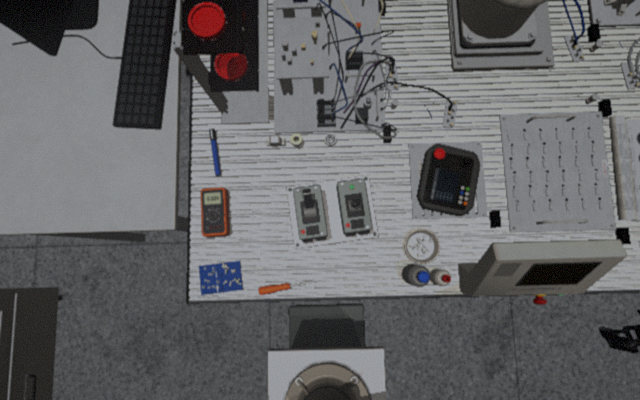

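The tripped breaker is the right one in the top view (lever at about (354,205)), with the other at (310,210). The panel at (480-620, 240-295) lies close to the route. I'll check heights along it and measure the lever with depth.

```bash
cat > h.py <<'E'
from station import bot
import numpy as np,cv2
def cloud(p):
    v,u=np.mgrid[:400,:640];d=p["depth"]
    c=np.stack([(u-p["cx"])/p["fx"]*d,-(v-p["cy"])/p["fy"]*d,-d,np.ones_like(d)],-1)
    w=(c@np.linalg.inv(p["camera_from_world"]).T)[...,:3]; w[d<=0]=np.nan
    return w
E
python3 - <<'E'
from h import *
for n in("top","scene"):
    p=bot.read_camera(n);w=cloud(p);P=w.reshape(-1,3);P=P[~np.isnan(P[:,0])]
    print(n)
    if n=="top":
        for x0 in np.arange(.1,.7,.05):
            print(round(x0,2),[int(1000*P[(abs(P[:,0]-x0-.025)<.025)&(abs(P[:,1]-y0-.025)<.025),2].max(initial=-1)) for y0 in np.arange(-.75,.1,.05)])
    yaw=np.arctan2(.016,.119);R=np.array([[np.cos(yaw),np.sin(yaw)],[-np.sin(yaw),np.cos(yaw)]])
    Q=P.copy();Q[:,:2]=(P[:,:2]-[.54,-.088])@R.T
    s=Q[(abs(Q[:,0])<.09)&(abs(Q[:,1])<.05)]
    for a,b in((.07,.09),(.095,.115),(.115,.135),(.135,.16)):
        t=s[(s[:,2]>a)&(s[:,2]<b)]
        if len(t):print(a,b,len(t),"min",t.min(0).round(3),"max",t.max(0).round(3))
    # yaw of box tops
    m=bot.masks_of(p,"tripped_breaker")
    if m:
        t=w[m[0]["mask"]];t=t[(t[:,2]>.068)&(t[:,2]<.09)]
        r=cv2.minAreaRect(t[:,:2].astype(np.float32)*1000);print("rect",r)
E
```

```text
top
0.1 [-848, -844, -847, -845, -850, -848, -842, -844, -846, -851, -842, 2, 4, 15, 17, 16, 15]
0.15 [-849, -849, -852, -849, -846, -850, -848, -850, -847, -847, -846, 0, 0, 0, 1, 4, 2]
0.2 [-1000, -1000, 304, 351, -1000, -1000, -1000, -1000, -1000, -1000, -1000, -1000, -1000, -1000, -1000, -1000, -1000]
0.25 [4, 251, 322, 331, 99, 99, 98, 99, 2, 4, 3, 4, 4, 3, 3, 5, 4]
0.3 [3, 178, 186, 190, 191, 190, 185, 185, 118, 143, 145, 5, 4, 6, 5, 11, 18]
0.35 [-1000, 248, 252, 251, 252, 253, 252, 252, 93, 146, 145, 6, 6, 4, 4, 6, 5]
0.4 [4, 245, 249, 249, 248, 249, 250, 248, 26, 14, 26, 4, 6, 10, 11, 49, 43]
0.45 [58, 59, 60, 52, 18, 29, 4, 6, 30, 28, 27, 11, 84, 82, 81, 83, 83]
0.5 [19, 18, 21, 19, 20, 30, 45, 51, 51, 48, 4, 6, 88, 152, 82, 110, 83]
0.55 [18, 18, 18, 19, 20, 16, 51, 57, 52, 50, 4, 5, 83, 85, 80, 135, 83]
0.6 [18, 18, 18, 20, 19, 16, 79, 77, 52, 49, 5, 4, 83, 80, 78, 47, 12]
0.65 [20, 19, 19, 19, 19, 18, 77, 78, 71, 46, 4, 6, 4, 4, 7, 5, 5]
0.07 0.09 1410 min [-0.072 -0.037  0.071] max [0.069 0.041 0.09 ]
0.095 0.115 12 min [-0.006 -0.007  0.095] max [0.002 0.012 0.113]
0.115 0.135 8 min [-0.006 -0.006  0.117] max [0.004 0.012 0.131]
0.135 0.16 41 min [-0.006 -0.008  0.138] max [0.006 0.013 0.153]
rect ((538.4036865234375, -85.98408508300781), (140.19430541992188, 76.26789093017578), 6.425308704376221)
scene
0.07 0.09 833 min [-0.074 -0.037  0.07 ] max [0.067 0.044 0.09 ]
0.095 0.115 38 min [-0.008 -0.01   0.095] max [0.004 0.013 0.115]
0.115 0.135 38 min [-0.008 -0.009  0.115] max [0.003 0.014 0.135]
0.135 0.16 40 min [-0.009 -0.008  0.135] max [0.003 0.016 0.154]
rect ((536.21484375, -85.90235137939453), (140.36407470703125, 79.77273559570312), 5.964439868927002)
```

Emit:
send_rows(
  deltas="0 0 -0.16 0; 0 0 -0.16 0; 0 0 -0.16 0; 0 0 -0.16 0; 0 0 -0.16 0",
  claw=0,
  force=60,
)

```text
t: 1.3
eef_pos: [0.2506, -0.6278, 0.4022]
tool_rot: [0.003, 0.982, 0.189, 0.001]
contact_force: [0.3, 0.1, -0.8]
gripper_width: 0.144
grasp_force: 0.0
```

Emit:
send_rows(
  deltas="0.526 -0.374 0 15; 0.526 -0.374 0 15; 0.526 -0.374 0 15; 0.526 -0.374 0 15; 0.526 -0.374 0 15",
)

```text
t: 1.8
eef_pos: [0.3859, -0.4143, 0.3969]
tool_rot: [-0.001, 0.998, 0.059, -0.001]
contact_force: [0.7, 0.5, 0.2]
gripper_width: -0.007
grasp_force: 0.0
```

Emit:
send_rows(
  deltas="0.23 -0.308 0 0; 0.23 -0.308 0 0; 0.23 -0.308 0 0; 0.23 -0.308 0 0; 0.23 -0.308 0 0",
)

```text
t: 2.3
eef_pos: [0.5105, -0.1982, 0.3971]
tool_rot: [-0.001, 0.998, 0.059, -0.002]
contact_force: [1.0, -0.2, 0.6]
gripper_width: 0.001
grasp_force: 0.0
```

Emit:
send_rows(
  deltas="0 0 0 0; 0 0 0 0",
)

```text
t: 2.5
eef_pos: [0.5105, -0.1987, 0.3971]
tool_rot: [-0.001, 0.998, 0.061, -0.002]
contact_force: [-0.7, -0.1, 0.3]
gripper_width: -0.001
grasp_force: 0.0
```

Emit:
send_rows(
  deltas="0.081 -0.109 0 0; 0.081 -0.109 0 0; 0.081 -0.109 0 0; 0.081 -0.109 0 0; 0.081 -0.109 0 0",
)

```text
t: 3.0
eef_pos: [0.5778, -0.0837, 0.3978]
tool_rot: [0.0, 0.998, 0.059, -0.001]
contact_force: [0.0, -0.5, 0.1]
gripper_width: -0.002
grasp_force: 0.0
```

Emit:
send_rows(
  deltas="0 0 0.14 0; 0 0 0.14 0; 0 0 0.14 0; 0 0 0.14 0; 0 0 0.14 0",
)

```text
t: 3.5
eef_pos: [0.5779, -0.0847, 0.2597]
tool_rot: [0.0, 0.998, 0.057, -0.001]
contact_force: [-0.2, 0.4, 0.6]
gripper_width: -0.003
grasp_force: 0.0
```

Run:
```python
from h import *
o=bot.get_obs();print(o["eef_pos"],o["tool_rot"])
p=bot.read_camera("scene");cv2.imwrite("pics/s2.png",cv2.resize(p["img"][130:270,240:420,::-1],None,fx=4,fy=4))
```

```text
[ 0.57788791 -0.08467356  0.25974002] [ 2.98364813e-04  9.98347186e-01  5.74675265e-02 -5.38986076e-04]
```

View pics/s2.png

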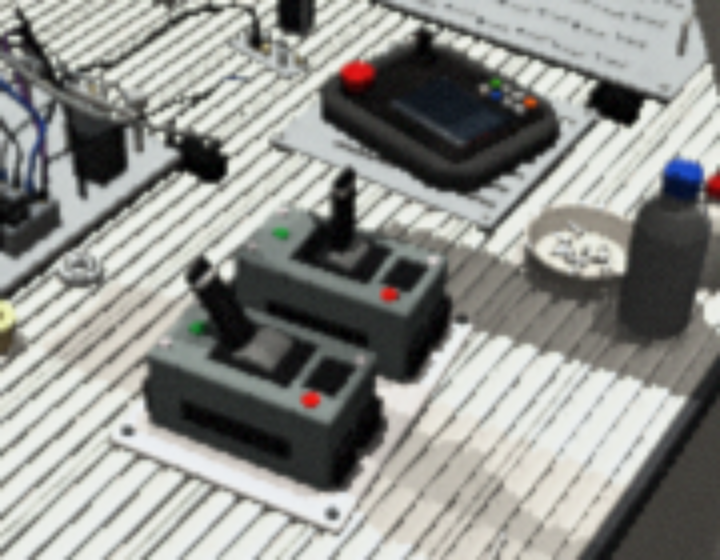

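The crop doesn't show the gripper where I expected it. I'll view the full frame.

Run:
```python
from h import *
p=bot.read_camera("scene");cv2.imwrite("pics/s3.png",p["img"][...,::-1])
T=p["camera_from_world"]
for X in([.578,-.084,.252],[.538,-.086,.151]):
    c=T@np.r_[X,1];print(p["cx"]+p["fx"]*c[0]/-c[2],p["cy"]-p["fy"]*c[1]/-c[2])
```

```text
313.4392691450782 137.32208961592636
325.21160898146206 173.01364855248164
```

View pics/s3.png

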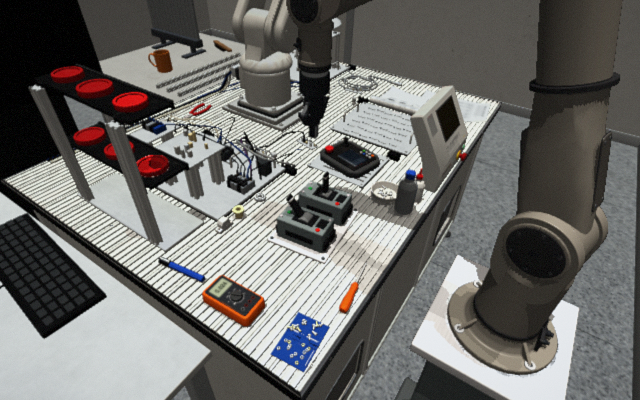

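The gripper is closed above the tripped breaker, with its tip at (313,137) as projected. I'll lower it on the on side of the lever.

Emit:
send_rows(
  deltas="0 0 0.05 0; 0 0 0.09 0; 0 0 0.12 0; 0 0 0.138 0; 0 0 0.138 0",
)

```text
t: 4.1
eef_pos: [0.5783, -0.0829, 0.121]
tool_rot: [0.0, 0.998, 0.059, -0.001]
contact_force: [0.6, -0.3, 0.1]
gripper_width: 0.003
grasp_force: 0.0
```

Emit:
send_rows(
  deltas="-0.004 0.003 0 0; -0.008 0.003 0 0; -0.012 0.003 0 0; -0.016 0.003 0 0; -0.018 0.003 0 0",
)

```text
t: 4.6
eef_pos: [0.5605, -0.0878, 0.1219]
tool_rot: [0.0, 0.998, 0.059, 0.0]
contact_force: [-0.5, -0.9, 0.4]
gripper_width: 0.001
grasp_force: 0.0
```

Emit:
send_rows(
  deltas="-0.002 -0.002 0 0; -0.004 -0.004 0 0; -0.006 -0.004 0 0; -0.008 -0.004 0 0; -0.01 -0.004 0 0",
)

```text
t: 5.1
eef_pos: [0.5512, -0.0844, 0.1215]
tool_rot: [-0.0, 0.998, 0.059, 0.001]
contact_force: [2.7, 1.5, -1.1]
gripper_width: 0.0
grasp_force: 1.4
```

Emit:
send_rows(
  deltas="-0.001 0 0 0; -0.002 0 0 0; -0.003 0 0 0; -0.004 0 0 0; -0.004 0 0 0",
)

```text
t: 5.6
eef_pos: [0.5465, -0.0853, 0.1214]
tool_rot: [0.0, 0.998, 0.059, 0.0]
contact_force: [2.2, 0.7, 1.5]
gripper_width: -0.002
grasp_force: 1.3
```

Emit:
send_rows(
  deltas="-0.001 0 0 0; -0.002 0 0 0; -0.003 0 0 0; -0.003 0 0 0; -0.003 0 0 0",
)

```text
t: 6.1
eef_pos: [0.5435, -0.0857, 0.1213]
tool_rot: [0.0, 0.998, 0.059, 0.0]
contact_force: [2.9, 1.6, 1.2]
gripper_width: 0.0
grasp_force: 1.6
```

Emit:
send_rows(
  deltas="-0.001 0 0 0; -0.002 0 0 0; -0.003 0 0 0; -0.003 0 0 0; -0.003 0 0 0",
)

```text
t: 6.6
eef_pos: [0.5413, -0.086, 0.1214]
tool_rot: [0.0, 0.998, 0.059, 0.001]
contact_force: [6.1, 2.1, -0.0]
gripper_width: -0.003
grasp_force: 2.5
```

Emit:
send_rows(
  deltas="-0.0005 0 0 0; -0.001 0 0 0; -0.0015 0 0 0; -0.0015 0 0 0; -0.0015 0 0 0",
)

```text
t: 7.1
eef_pos: [0.5398, -0.0862, 0.1215]
tool_rot: [0.0, 0.998, 0.059, 0.001]
contact_force: [4.8, 1.7, -1.3]
gripper_width: 0.002
grasp_force: 2.5
```

Emit:
send_rows(
  deltas="-0.0005 0 0 0; -0.001 0 0 0; -0.0015 0 0 0; -0.0015 0 0 0; -0.0015 0 0 0",
)

```text
t: 7.6
eef_pos: [0.5384, -0.0865, 0.1215]
tool_rot: [0.0, 0.998, 0.059, 0.001]
contact_force: [5.8, 0.6, -0.6]
gripper_width: 0.003
grasp_force: 2.5
```

Emit:
send_rows(
  deltas="-0.0005 0 0 0; -0.001 0 0 0; -0.001 0 0 0; -0.001 0 0 0; -0.001 0 0 0",
)

```text
t: 8.1
eef_pos: [0.5374, -0.0866, 0.1215]
tool_rot: [0.0, 0.998, 0.059, 0.001]
contact_force: [5.1, 0.8, -1.4]
gripper_width: 0.008
grasp_force: 2.4
```

Emit:
send_rows(
  deltas="-0.0005 0 0 0; -0.001 0 0 0; -0.001 0 0 0; -0.001 0 0 0; -0.001 0 0 0",
)

```text
t: 8.6
eef_pos: [0.5363, -0.0868, 0.1215]
tool_rot: [0.0, 0.998, 0.059, 0.001]
contact_force: [4.8, 0.8, -0.6]
gripper_width: 0.003
grasp_force: 2.3
```

Emit:
send_rows(
  deltas="-0.0005 0 0 0; -0.001 0 0 0; -0.001 0 0 0; -0.001 0 0 0; -0.001 0 0 0",
)

```text
t: 9.1
eef_pos: [0.5355, -0.0869, 0.1216]
tool_rot: [0.0, 0.998, 0.059, 0.001]
contact_force: [4.9, 1.3, -0.9]
gripper_width: 0.006
grasp_force: 2.5
```

Emit:
send_rows(
  deltas="-0.0005 0 0 0; -0.001 0 0 0; -0.001 0 0 0; -0.001 0 0 0; -0.001 0 0 0",
)

```text
t: 9.6
eef_pos: [0.535, -0.087, 0.1217]
tool_rot: [0.0, 0.998, 0.059, 0.002]
contact_force: [6.4, 0.0, -1.5]
gripper_width: 0.004
grasp_force: 2.9
```

Emit:
send_rows(
  deltas="-0.0005 0 0 0; -0.001 0 0 0; -0.001 0 0 0; -0.001 0 0 0; -0.001 0 0 0",
)

```text
t: 10.1
eef_pos: [0.5345, -0.0871, 0.1219]
tool_rot: [0.0, 0.998, 0.059, 0.002]
contact_force: [7.7, 1.1, -1.0]
gripper_width: -0.001
grasp_force: 3.4
```

Force is now climbing with little motion, so the lever is at the stop. I'll press on in small steps to about 10.5 N.

Emit:
send_rows(
  deltas="-0.0005 0 0 0; -0.001 0 0 0; -0.001 0 0 0; -0.001 0 0 0; -0.001 0 0 0",
)

```text
t: 10.6
eef_pos: [0.5341, -0.0871, 0.1221]
tool_rot: [0.0, 0.998, 0.059, 0.003]
contact_force: [8.4, 0.8, -0.5]
gripper_width: -0.001
grasp_force: 3.8
```

Emit:
send_rows(
  deltas="-0.0005 0 0 0; -0.001 0 0 0; -0.001 0 0 0; -0.001 0 0 0; -0.001 0 0 0",
)

```text
t: 11.1
eef_pos: [0.5338, -0.0872, 0.1224]
tool_rot: [0.0, 0.998, 0.059, 0.003]
contact_force: [10.3, 1.1, -2.0]
gripper_width: 0.001
grasp_force: 4.4
```

Emit:
send_rows(
  deltas="-0.0005 0 0 0; -0.0005 0 0 0; -0.0005 0 0 0",
)

```text
t: 11.4
eef_pos: [0.5335, -0.0872, 0.1225]
tool_rot: [0.0, 0.998, 0.059, 0.004]
contact_force: [9.7, 1.6, -1.5]
gripper_width: 0.0
grasp_force: 4.6
```

Emit:
send_rows(
  deltas="0.01 0 0 0; 0.02 0 0 0; 0.03 0 0 0; 0.03 0 -0.03 0; 0.03 0 -0.06 0",
)

```text
t: 11.9
eef_pos: [0.5591, -0.0836, 0.1806]
tool_rot: [-0.0, 0.998, 0.059, -0.002]
contact_force: [1.0, -0.2, 0.4]
gripper_width: 0.002
grasp_force: 0.0
```

Emit:
send_rows(
  deltas="-0.04 0 -0.02 0; -0.08 0 -0.02 0; -0.12 0 -0.02 0; -0.12 0 -0.02 0; -0.12 0 -0.02 0",
)

```text
t: 12.4
eef_pos: [0.4403, -0.0982, 0.2014]
tool_rot: [0.0, 0.998, 0.059, -0.0]
contact_force: [-0.2, 0.2, 0.5]
gripper_width: -0.003
grasp_force: 0.0
```

Emit:
send_rows(
  deltas="0 0 0.03 0; 0 0 0.06 0; 0 0 0.079 0; 0 0 0.079 0; 0 0 0.079 0",
)

```text
t: 12.9
eef_pos: [0.4418, -0.0975, 0.1224]
tool_rot: [-0.0, 0.998, 0.059, -0.0]
contact_force: [-0.4, -1.1, 0.4]
gripper_width: -0.001
grasp_force: 0.0
```

Emit:
send_rows(
  deltas="0.008 0 0 0; 0.016 0 0 0; 0.024 0 0 0; 0.032 0 0 0; 0.04 0 0 0",
)

```text
t: 13.4
eef_pos: [0.4815, -0.0931, 0.1226]
tool_rot: [0.0, 0.998, 0.059, 0.0]
contact_force: [0.3, 0.6, 0.0]
gripper_width: 0.003
grasp_force: 0.0
```

Emit:
send_rows(
  deltas="0.006 0 0 0; 0.012 0 0 0; 0.018 0 0 0; 0.024 0 0 0; 0.03 0 0 0",
)

```text
t: 13.9
eef_pos: [0.5102, -0.0897, 0.1221]
tool_rot: [0.0, 0.998, 0.059, -0.0]
contact_force: [-2.7, 0.8, 1.2]
gripper_width: -0.004
grasp_force: 1.1
```

Emit:
send_rows(
  deltas="0.003 0 0 0; 0.006 0 0 0; 0.009 0 0 0; 0.012 0 0 0; 0.014 0 0 0",
)

```text
t: 14.4
eef_pos: [0.5241, -0.088, 0.1223]
tool_rot: [0.0, 0.998, 0.059, -0.0]
contact_force: [-2.4, -0.3, 1.1]
gripper_width: -0.001
grasp_force: 1.5
```

Emit:
send_rows(
  deltas="0.002 0 0 0; 0.004 0 0 0; 0.006 0 0 0; 0.008 0 0 0; 0.008 0 0 0",
)

```text
t: 14.9
eef_pos: [0.5322, -0.087, 0.1221]
tool_rot: [-0.0, 0.998, 0.059, -0.0]
contact_force: [-2.4, -0.8, -0.9]
gripper_width: 0.002
grasp_force: 0.8
```

Emit:
send_rows(
  deltas="0.002 0 0 0; 0.004 0 0 0; 0.006 0 0 0; 0.007 0 0 0; 0.007 0 0 0",
)

```text
t: 15.4
eef_pos: [0.5394, -0.0861, 0.1224]
tool_rot: [-0.0, 0.998, 0.059, 0.0]
contact_force: [-1.9, -0.8, -0.5]
gripper_width: -0.001
grasp_force: 0.9
```

Emit:
send_rows(
  deltas="0.002 0 0 0; 0.004 0 0 0; 0.006 0 0 0; 0.008 0 0 0; 0.008 0 0 0",
)

```text
t: 15.9
eef_pos: [0.5476, -0.0852, 0.1224]
tool_rot: [-0.0, 0.998, 0.059, 0.0]
contact_force: [-2.2, -0.5, 1.1]
gripper_width: -0.002
grasp_force: 0.6
```

Emit:
send_rows(
  deltas="0.002 0 0 0; 0.004 0 0 0; 0.006 0 0 0; 0.007 0 0 0; 0.007 0 0 0",
)

```text
t: 16.4
eef_pos: [0.5543, -0.0844, 0.1224]
tool_rot: [0.0, 0.998, 0.059, 0.0]
contact_force: [-1.5, 0.4, -0.6]
gripper_width: -0.001
grasp_force: 0.6
```

Emit:
send_rows(
  deltas="0.001 0 0 0; 0.002 0 0 0; 0.003 0 0 0; 0.003 0 0 0; 0.003 0 0 0",
)

```text
t: 16.9
eef_pos: [0.5571, -0.084, 0.1224]
tool_rot: [-0.0, 0.998, 0.059, 0.0]
contact_force: [-1.3, -0.4, -0.3]
gripper_width: -0.003
grasp_force: 0.7
```

Past the trip block, so the reset held. I'll go on to the on stop.

Emit:
send_rows(
  deltas="0.001 0 0 0; 0.002 0 0 0; 0.003 0 0 0; 0.003 0 0 0; 0.003 0 0 0",
)

```text
t: 17.4
eef_pos: [0.5601, -0.0837, 0.1224]
tool_rot: [0.0, 0.998, 0.059, 0.0]
contact_force: [-0.9, -0.6, -0.3]
gripper_width: -0.003
grasp_force: 0.7
```

Emit:
send_rows(
  deltas="0.0005 0 0 0; 0.001 0 0 0; 0.002 0 0 0; 0.002 0 0 0; 0.002 0 0 0",
)

```text
t: 17.9
eef_pos: [0.562, -0.0835, 0.1223]
tool_rot: [-0.0, 0.998, 0.059, 0.0]
contact_force: [-2.7, -0.3, 0.8]
gripper_width: -0.0
grasp_force: 0.7
```

Emit:
send_rows(
  deltas="0.0005 0 0 0; 0.001 0 0 0; 0.0015 0 0 0; 0.0015 0 0 0; 0.0015 0 0 0",
)

```text
t: 18.4
eef_pos: [0.5624, -0.0835, 0.1222]
tool_rot: [0.0, 0.998, 0.059, -0.001]
contact_force: [-6.1, -1.1, 2.6]
gripper_width: 0.0
grasp_force: 3.1
```

Emit:
send_rows(
  deltas="0.0005 0 0 0; 0.001 0 0 0; 0.0015 0 0 0; 0.0015 0 0 0; 0.0015 0 0 0",
)

```text
t: 18.9
eef_pos: [0.5626, -0.0834, 0.1221]
tool_rot: [0.0, 0.998, 0.059, -0.002]
contact_force: [-9.3, -0.5, 7.5]
gripper_width: 0.004
grasp_force: 5.9
```

At the on stop, about 12 N. I'll back off, lift clear and check.

Emit:
send_rows(
  deltas="-0.01 0 0 0; -0.03 0 0 0; -0.05 0 0 0; -0.07 0 -0.02 0; -0.07 0 -0.06 0",
)

```text
t: 19.4
eef_pos: [0.491, -0.0917, 0.1803]
tool_rot: [-0.0, 0.998, 0.059, -0.003]
contact_force: [1.3, -1.3, -0.4]
gripper_width: -0.0
grasp_force: 0.0
```

Emit:
send_rows(
  deltas="0 0 -0.1 0; 0 0 -0.1 0; 0 0 -0.1 0; 0 0 -0.1 0; 0 0 -0.1 0",
)

```text
t: 19.9
eef_pos: [0.4948, -0.0913, 0.2813]
tool_rot: [-0.0, 0.998, 0.059, -0.0]
contact_force: [0.0, -1.1, -0.2]
gripper_width: 0.001
grasp_force: 0.0
```

Run:
```python
from h import *
o=bot.get_obs();print(o["eef_pos"],o["contact_force"])
p=bot.read_camera("scene");cv2.imwrite("pics/s4.png",cv2.resize(p["img"][130:270,240:420,::-1],None,fx=4,fy=4))
P=cloud(p).reshape(-1,3);P=P[~np.isnan(P[:,0])]
yaw=np.radians(6.8);R=np.array([[np.cos(yaw),np.sin(yaw)],[-np.sin(yaw),np.cos(yaw)]])
for c in([.538,-.086],[.524,.033]):
    Q=P.copy();Q[:,:2]=(P[:,:2]-c)@R.T
    s=Q[(abs(Q[:,0])<.09)&(abs(Q[:,1])<.04)&(Q[:,2]>.1)&(Q[:,2]<.16)]
    print(len(s),"lever angle",np.median(np.arctan2(s[:,0],s[:,2]-.066)))
```

```text
[ 0.49480414 -0.09134856  0.28127614] [ 0.03403033 -1.09745416 -0.19415092]
115 lever angle 0.613482715112314
138 lever angle 0.5623288947453351
```

View pics/s4.png

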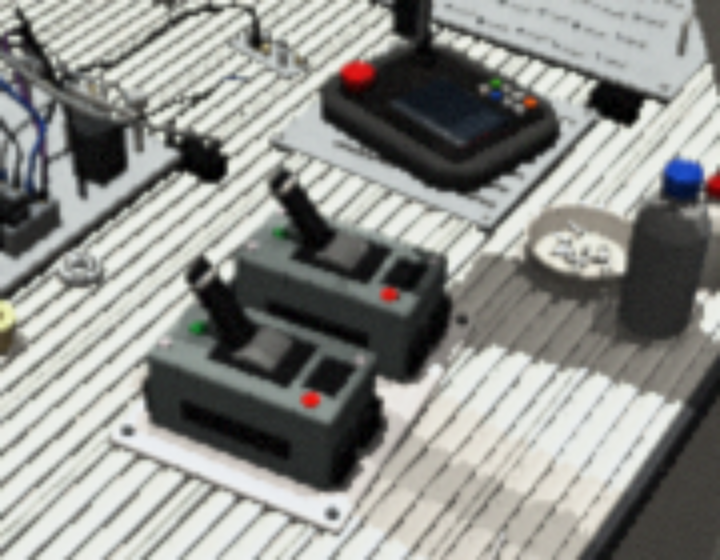

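The tripped lever (tip at (285,180)) now leans fully to on, slightly past the other one (tip at (203,268)). Nothing around them has moved.

```bash
python3 -c "
from station import bot
print(bot.hand_in())"
```

```text
the job is handed in; nothing more can be done
None
```

The tripped breaker is reset: I pushed its lever to the off stop with about 10 N, then threw it fully on (about 12 N at the on stop) and released it; the other breaker stayed on, nothing nearby visibly moved, and the job is handed in at about 20 s.

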